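# Eject a machined block from its nest and trap it on the slide

### The job

Press the flat ejector pad of the spring-loaded nest with one fingertip, so that its gate drops and the spring kicks the notched metal block out down the short steel slide, and stop the block with the other finger before it runs off the slide's low end. Only touch it: do not lift or clamp the block, and leave the other things on the nest and the table where they are. Finish while still holding: one finger keeps the pad down, the other keeps the block trapped, at rest and standing flat on the slide.

Things in the scene. Friction and masses are not known exactly. Their poses are not given: they have to be found in the camera images.
- nest: Ejector nest, fixed: aluminium base plate 180 x 136 x 10 mm; along its middle line a pad on a grey pedestal, then the block, a gate and a slide sloping down. Origin on the table, on the middle line; z up, x level in the slide's downhill direction (the way the block leaves). Along x: plate -80 to +100 mm, pad -62 to -38, block -30 to +10, gate +2, slide's low end +90 mm.
- pad_top (a point): Centre of the ejector pad's flat top (24 mm along the nest's x, 32 mm across), at x = -50 mm of the nest, 54 mm above the table when up. It goes straight down 14 mm; its spring resists with 2 N at first, 5.5 N fully down. The gate is one piece with it: it stands 5 mm above the slide and frees the block once the pad is about 6 mm down. Let go, both spring up.
- ejector (a joint): How far the ejector pad is pressed down, m: 0 up, 0.014 fully down.
- slide: Polished slide on the nest, 54 mm wide, 6 mm high edges, 12 degrees downhill, open at the low end. Origin on its surface at the gate, 34 mm above the table; x downhill along the surface (-40 to +90 mm), z square to it. Slippery (friction about 0.08): a light spring (under 3 N) kicks the freed block 16 mm, then it slides off the end within half a second unless a finger already stands in its way.
- block: The block to eject: bare metal, 32 mm (x) x 40 mm (y), 40 mm high, a 14 x 14 mm square notch across its top along y; 0.29 to 0.43 kg, loose. Origin at the centre of its underside; z square to the slide, x downhill. Starts at x = -16 mm of the slide, against the gate. Leans with the slide: 20 mm out, its front top edge is at x = +29 mm of the nest, 69 mm above the table.
- dowel: Bystander: loose upright steel pin, 16 mm across, 40 mm high, standing on the nest's base plate beside the slide; origin at the centre of its underside.
- collar: Bystander: loose steel ring, 30 mm across, 16 mm high, lying on the nest's base plate beside the slide; origin at the centre of its underside.
- spare_a: Bystander: a loose block of the same shape and size as the task's block, standing on the table; origin at the centre of its underside.
- spare_b: Bystander: another such loose block on the table; origin at the centre of its underside.
- oil_jar: Bystander: loose amber jar with a black cap, 48 mm across, 75 mm high; origin at the centre of its underside.
- driver: Bystander: loose screwdriver, 170 mm long, lying on the table along its x; origin underneath it.
- spanner: Bystander: loose spanner, 160 mm long, lying on the table along its x; origin underneath it.
There are look-alikes about, which are no part of the job. There is more than one size of the nest; the job needs the smaller.

How it is judged:
On the way, in this order (a step that is already met when the one before it is completed fails the run):
1. the ejector pad is pressed (value of joint ejector above 0.004 m).
2. the block has popped out over the gate (x of block in the frame of slide above -0.007 m).
3. the block is stopped on the slide by a finger while the pad is kept down (z of block in the frame of slide between -0.004 and 0.006 m and x of block in the frame of slide between -0.006 and 0.074 m and angle between the z axis of block and the z axis of slide, either way round below 0.17 rad and value of joint ejector above 0.005 m and contact force between the fingers and block above 0.1 N and linear speed of block below 0.01 m/s), for 0.3 s.
At the end, for the whole second after the job is handed in: The pad is held at least 5 mm down; the block's underside centre is between 6 mm uphill and 74 mm downhill of the gate, within 6 mm of the slide's surface and standing on it within 10 degrees; it is at rest (under 10 mm/s) and presses on a finger with at least 0.1 N (all of step 3); the arm keeps its last pose, push and grip.
It fails at once if the block is lifted off the slide (z of block in the frame of slide above 0.015 m).
It fails at once if the block runs off the low end of the slide (x of block in the frame of slide above 0.085 m or z of block in the frame of slide below -0.01 m).
It fails at once if the block is clamped hard (over 25 N between fingers and block) (contact force between the fingers and block above 25 N).
It fails at once if a bystander is moved by more than 20 mm (distance of any of dowel, collar, spare_a, spare_b, oil_jar, driver, spanner from where it was at the start of the episode above 0.02 m).
It also fails if it takes over 29 s, if anything falls off the work surface, if the arm or the gripper's body presses on something with over 40 N, if the wrist force passes 120 N, or if a joint passes its speed limit or range.

### The arm

A 6-joint arm with a two-finger parallel gripper is mounted at the origin on the work surface. World frame = base frame: x ahead of the robot, y to its left, z up, the work surface at z = 0. Lengths are in m, angles in rad, forces in N, time in s.
With the tool pointing down it reaches from about 0.375 to 0.975 m from the base axis. Payload 3.8 kg.
Tool frame: the origin (TCP) lies at the very end of the fingers, on their centre line; the grasp point (between the pads) lies 19 mm behind it; z points along the fingers, y is the direction in which the jaws open and shut (so a half turn about z gives the same grasp; the last joint's range is limited). The gripper opens to 85 mm and grips with 20 to 120 N. Pads are 22 mm wide; open, the fingers measure 114 mm over their backs; the gripper's body (76 mm by 85 mm) begins 54 mm behind the grasp point. The pads swing forward as they close: fully open they stand 13 mm farther back than shut.
Start: joints at [-1.249, 0.264, 1.604, -0, 1.274, -0.037], TCP at [0.237, -0.632, 0.231] pointing down, gripper open.
Joint ranges: [-2.63, 2.63], [-0.94, 2.18], [0.31, 2.57], [-1.31, 4.45], [0, 2.66], [-2.55, 2.55]. Speed limits (rad/s): [2.57, 2.57, 3.14, 3.14, 3.14, 3.14].

### API

Orientations are given as a rotation vector (axis times angle).
In Python, from workcell import read_state, read_camera, camera_info, finish_job gives the robot as it stands. The module is installed in compiled form; this text tells all that it offers.
- The arm moves only by the tool play_rows, never from a script. Its argument "motion" is a list of rows, each a list of 5 numbers: the shift along the tool's x, y, z in units of 1000 mm (1.0 is 1000 mm), then the turn about the tool's z in units of 2 pi rad (1.0 is 2 pi rad), then the finger opening in mm, from 0 to 85.4. A call has 1 to 5 rows; each row shifts and turns the commanded pose from where the row before left it, along the tool's axes as they then stand; what a row does not reach is not made up. A row lasts 1/8 s, in which the tool goes at most 62.5 mm and 10.7 degrees, less where a joint would pass 70% of its speed; a pose out of reach is approached as far as the arm can. A call with a number of a shift or a turn outside -1 to 1 is refused whole. A call with a gripper value outside its range is refused whole. The fingers move at their own pace and stop on an object; "squeeze" is the grip in N (left out, the last holds). Time passes only in rows, so rows that do not move let the fingers close. It gives the time, the measured TCP pose, the force and the opening at its end, in the units of the state.
- read_state(): the state, without advancing time (a new reading comes with each control period).
- read_camera(name): name is "scene" or "top"; returns the picture (384x512x3 uint8, red, green, blue); there is no depth.
- camera_info(name): a dict with "intrinsics" (3x3 intrinsics, pixels), "pose" (4x4, takes a point from camera to world coordinates). Camera axes: x right, y down, z forward; pixel columns grow to the right and rows downward; lengths in m; the calibration is good to about 2 mm. A picture is of the moment at which its call begins. camera_info takes no time and is no camera call.
- finish_job(): hands the job in, once; it reports no verdict.
The state is a dict: "time": time; "q": joint angles; "joint_vel": joint speeds; "joint_torque": joint torques, N m; "tool_pos": TCP position; "tcp_rot": TCP orientation; "wrist_force": force on the tool from outside, world axes, zero at the start; "torque": the same for the moment, N m; "width": opening from 0.0 (shut) to 1.0 (fully open).
Only numpy, scipy, OpenCV 4.12 (cv2) and the standard library are available. Lean on these libraries where they do the work, as an engineer would, in place of code of your own. Each camera call takes 0.05 s, during which the arm holds its last target. There are 200 camera calls.

## Working session

There is one attempt and no reset: what is moved stays moved. The work goes in short steps, Python scripts to look and compute and a tool call to move; the robot and the scene stay as the last step left them, time stands still between calls to the robot, and variables do not carry over. Pictures are saved under pics/ and viewed, about 8 in all and at most 12, crops included, and the job is handed in when it is done.

Besides the shell and the picture viewer there is one more tool, called by a JSON object that holds its "api" and its "payload", one argument or row to a line. play_rows: Moves the arm, as the interface text tells. Shifts and turns lie within -1 to 1; 1 stands for 1000 mm of shift or 2 pi rad of turn. Its arguments: {"type":"object","properties":{"motion":{"type":"array","items":{"type":"array","items":{"type":"number"}}},"squeeze":{"type":"number"}},"required":["motion"]}

```bash
mkdir -p pics
python3 - <<'E'
from workcell import *
import cv2
for n in("scene","top"):
    im=read_camera(n); cv2.imwrite(f"pics/{n}0.png",im[:,:,::-1]); i=camera_info(n); print(n,i["intrinsics"],i["pose"])
a=cv2.imread("pics/scene0.png");b=cv2.imread("pics/top0.png")
s=read_state();print(s)
E
```

```text
scene [[365.32493053   0.         254.93426336]
 [  0.         365.32493053 190.68710183]
 [  0.           0.           1.        ]] [[ 0.84182696  0.45037852 -0.2974669   0.69418888]
 [ 0.53959807 -0.71521429  0.4441874  -0.40962432]
 [-0.01270012 -0.53444149 -0.84511005  0.78928564]
 [ 0.          0.          0.          1.        ]]
top [[467.61172871   0.         259.06271881]
 [  0.         467.61172871 195.42344653]
 [  0.           0.           1.        ]] [[-1.36688487e-02 -9.95450641e-01  9.42930744e-02  3.49043259e-01]
 [-9.99841807e-01  1.25337219e-02 -1.26200659e-02  9.14536403e-04]
 [ 1.13808095e-02 -9.44506597e-02 -9.95464490e-01  1.20024846e+00]
 [ 0.00000000e+00  0.00000000e+00  0.00000000e+00  1.00000000e+00]]
{'time': 0.1, 'q': array([-1.24888649e+00,  2.64698289e-01,  1.60522719e+00,  1.17539215e-05,
        1.27371460e+00, -3.68714879e-02]), 'joint_vel': array([-6.26461445e-04, -1.19290764e-03, -1.68708989e-03,  8.25974235e-06,
       -2.75855334e-05, -1.24082353e-03]), 'joint_torque': array([ 3.59070800e-04, -5.16708040e+01, -3.68589306e+01, -6.71257430e-05,
        6.29673144e-03, -1.20882734e-05]), 'tool_pos': array([ 0.23682638, -0.63138666,  0.23007827]), 'tcp_rot': array([-3.08918348e+00, -5.60187279e-01,  4.39052039e-04]), 'wrist_force': array([ 0.1203798 , -0.21703699,  0.29457232]), 'torque': array([ 0.025773  , -0.0219435 , -0.00975172]), 'width': 1.0006624793161154}
```

View pics/top0.png

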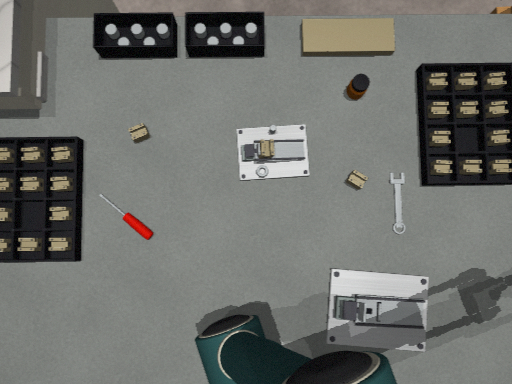

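View pics/scene0.png

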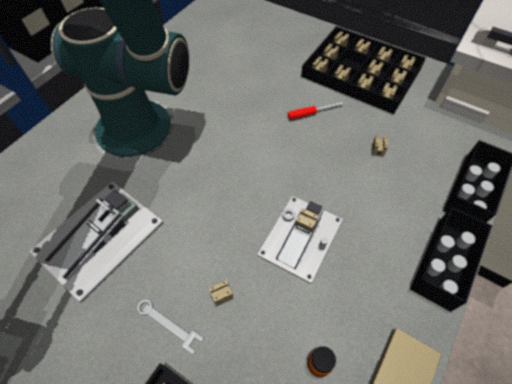

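Top view: there are two nests, the small one at (273,152) and a larger one at (378,310). The job needs the smaller. Its pad is dark, at about (249,152), with the block at (266,149), the dowel at (273,128) and the collar at (262,172). The slide runs to the right in the picture, towards world -y. Next I'll confirm this in an enlarged crop and measure.

```bash
cat > h.py <<'E'
import numpy as np,cv2
from workcell import *
def ray(n,u,v,z):
    c=camera_info(n);T=c["pose"];d=T[:3,:3]@np.linalg.inv(c["intrinsics"])@[u,v,1];return T[:3,3]+d*(z-T[2,3])/d[2]
def px(n,p):
    c=camera_info(n);T=c["pose"];q=c["intrinsics"]@(T[:3,:3].T@(np.array(p)-T[:3,3]));return q[:2]/q[2]
E
python3 - <<'E'
from h import *
for n,(x0,y0,x1,y1) in {"top":(228,115,320,190),"scene":(240,185,360,290)}.items():
    im=cv2.imread(f"pics/{n}0.png")
    h=cv2.cvtColor(im,cv2.COLOR_BGR2HSV)
    m=((h[:,:,2]>195)&(h[:,:,1]<40)).astype(np.uint8)
    w=np.zeros_like(m);w[y0:y1,x0:x1]=m[y0:y1,x0:x1]
    pts=cv2.findNonZero(cv2.morphologyEx(w,cv2.MORPH_OPEN,np.ones((2,2))))
    hull=cv2.convexHull(pts)
    q=cv2.approxPolyN(hull,4).reshape(-1,2).astype(float) if hasattr(cv2,'approxPolyN') else cv2.boxPoints(cv2.minAreaRect(hull))
    W=np.array([ray(n,u,v,.01) for u,v in q]);print(n,q.round(1).tolist(),W.round(4).tolist(),"centre",W.mean(0).round(4),"sides",np.linalg.norm(W-np.roll(W,1,0),axis=1).round(4))
c=cv2.resize(cv2.imread("pics/top0.png")[115:190,228:320],None,fx=8,fy=8,interpolation=cv2.INTER_CUBIC);cv2.imwrite("pics/ctop.png",c)
E
```

```text
top [[241.0, 180.0], [238.0, 130.0], [305.0, 125.0], [309.0, 176.0]] [[0.5021, 0.0316, 0.01], [0.6327, 0.0381, 0.01], [0.644, -0.136, 0.01], [0.5103, -0.1432, 0.01]] centre [ 0.5723 -0.0524  0.01  ] sides [0.175  0.1307 0.1744 0.1339]
scene [[312.0, 283.0], [258.0, 255.0], [293.0, 197.0], [343.0, 219.0]] [[0.6528, -0.1337, 0.01], [0.519, -0.1418, 0.01], [0.5102, 0.0349, 0.01], [0.642, 0.0449, 0.01]] centre [ 0.581  -0.0489  0.01  ] sides [0.1789 0.134  0.1769 0.1321]
```

View pics/ctop.png

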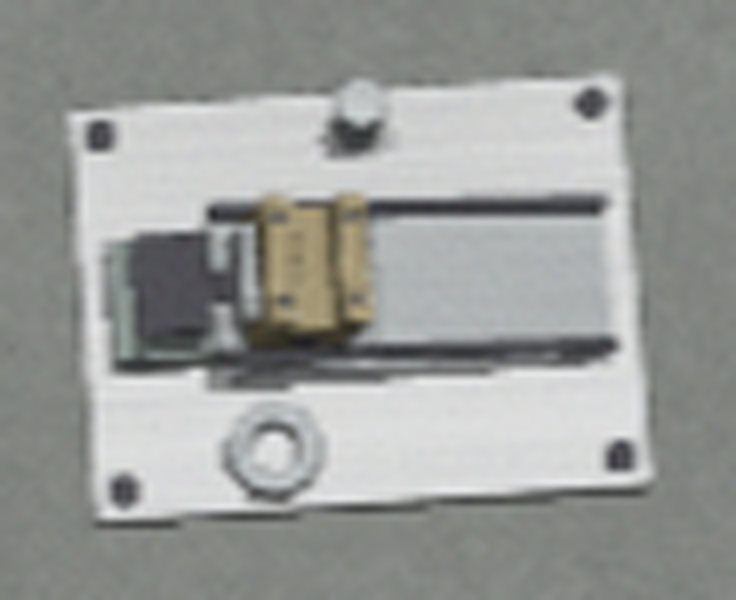

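Run:
```python
from h import *
f=lambda u,v:((u+.5)/8-.5+228,(v+.5)/8-.5+115)
P=[ray("top",*f(*p),.01) for p in [(68,112),(618,75),(652,487),(97,520)]]
P=np.array(P);print(P.round(4),P.mean(0).round(4),np.linalg.norm(P-np.roll(P,1,0),axis=1).round(4))
S=np.array([ray("top",*f(*p),.01) for p in [(99,136),(591,102),(620,456),(124,490)]]);print("screws",S.mean(0).round(4))
d=(P[1]+P[2]-P[0]-P[3]);ang=np.arctan2(d[1],d[0]);print("yaw",ang)
e=(S[1]+S[2]-S[0]-S[3]);print("yaw s",np.arctan2(e[1],e[0]))
for q in [(135,235),(207,235),(207,340),(138,345)]: print("pad",ray("top",*f(*q),.054).round(4))
im=cv2.imread("pics/scene0.png")[190:285,250:350]
c=cv2.resize(im,None,fx=6,fy=6,interpolation=cv2.INTER_CUBIC)
for p in P: 
    u=(px("scene",p)-[250,190]+.5)*6-.5; cv2.circle(c,tuple(int(x) for x in u),4,(0,0,255),1)
cv2.imwrite("pics/cs.png",c)
```

```text
[[ 0.6365  0.043   0.01  ]
 [ 0.6468 -0.1356  0.01  ]
 [ 0.5118 -0.1434  0.01  ]
 [ 0.5033  0.0349  0.01  ]] [ 0.5746 -0.0502  0.01  ] [0.1335 0.1789 0.1353 0.1786]
screws [ 0.5753 -0.0502  0.01  ]
yaw -1.5181938793920977
yaw s -1.5127011706189613
pad [0.5867 0.021  0.054 ]
pad [ 0.5865 -0.0014  0.054 ]
pad [ 0.5534 -0.001   0.054 ]
pad [0.5521 0.0204 0.054 ]
```

View pics/cs.png

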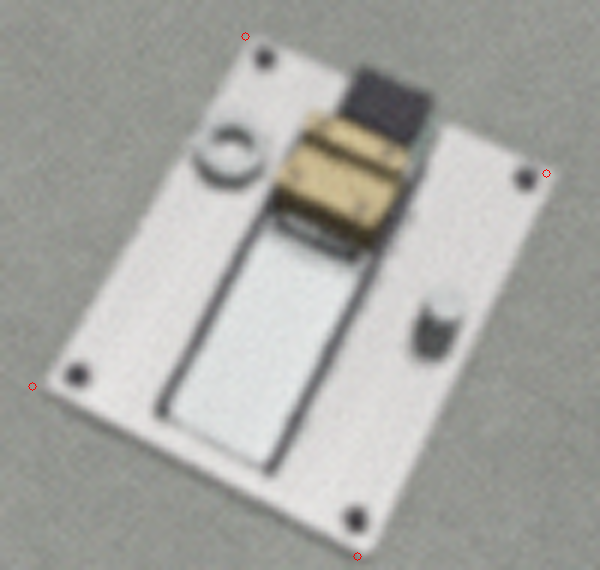

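The enlarged crops confirm the smaller nest: dark pad on a grey pedestal, notched block, dowel and collar beside the slide. The plate measures 179 x 134 mm, against 180 x 136 given. The two views agree within about 4 mm. I put the pad at about (0.572, 0.010). Target TCP is (0.575, -0.0335) with tool y along the slide and a 74 mm opening.

{"api": "play_rows", "payload": {
  "motion": [
    [0.035,-0.0295,0,0,74],
    [0.035,-0.0295,0,0,74],
    [0.035,-0.0295,0,0,74],
    [0.035,-0.0295,0,0,74],
    [0.035,-0.0295,0,0,74]
  ]
}}

```text
time: 0.72
tool_pos: [0.3494, -0.4308, 0.2307]
tcp_rot: [-3.09, -0.56, 0.0]
wrist_force: [0.5, -0.4, 0.3]
width: 0.866
```

{"api": "play_rows", "payload": {
  "motion": [
    [0.035,-0.0295,0,0,74],
    [0.035,-0.0295,0,0,74],
    [0.035,-0.0295,0,0,74],
    [0.035,-0.0295,0,0,74],
    [0.035,-0.0295,0,0,74]
  ]
}}

```text
time: 1.35
tool_pos: [0.4614, -0.2314, 0.2309]
tcp_rot: [-3.091, -0.56, 0.001]
wrist_force: [-0.3, -0.8, 0.1]
width: 0.862
```

{"api": "play_rows", "payload": {
  "motion": [
    [0.035,-0.0295,0,0,74],
    [0.035,-0.0295,0,0,74],
    [0.035,-0.0295,0,0,74],
    [0.035,-0.0295,0,0,74],
    [0.035,-0.0295,0,0,74]
  ]
}}

```text
time: 1.98
tool_pos: [0.5734, -0.0319, 0.2308]
tcp_rot: [-3.091, -0.561, 0.001]
wrist_force: [0.4, -0.4, -0.2]
width: 0.865
```

{"api": "play_rows", "payload": {
  "motion": [
    [0,0,0,0.024,74],
    [0,0,0,0.024,74],
    [0,0,0.04,0,74],
    [0,0,0.03,0,74],
    [0,0,0,0,74]
  ]
}}

```text
time: 2.6
tool_pos: [0.5703, -0.033, 0.1578]
tcp_rot: [-3.139, -0.09, 0.011]
wrist_force: [-0.3, 0.2, -0.6]
width: 0.868
```

Run:
```python
from h import *
from scipy.spatial.transform import Rotation as R
s=read_state();p=s['tool_pos'];M=R.from_rotvec(s['tcp_rot']).as_matrix();print(s['time'],p,s['width'],s['wrist_force'],"\n",M.round(3))
d=np.array([.575,-.0335,p[2]])-p;print("tool shift",(M.T@d).round(4),"yaw err",np.arctan2(M[1,1],M[0,1])+1.515)
```

```text
2.6 [ 0.57028857 -0.03300108  0.15777757] 0.8677601980309149 [-0.25986718  0.16772213 -0.55008714] 
 [[ 0.998  0.057 -0.007]
 [ 0.057 -0.998  0.001]
 [-0.007 -0.001 -1.   ]]
tool shift [ 0.0047  0.0008 -0.    ] yaw err 0.0014882392295334501
```

{"api": "play_rows", "payload": {
  "motion": [
    [0.004,0.001,0.03,0,74],
    [0,0,0.03,0,74],
    [0,0,0.012,0,74],
    [0,0,0,0,74]
  ]
}}

```text
time: 3.1
tool_pos: [0.5772, -0.0341, 0.0894]
tcp_rot: [-3.14, -0.09, 0.001]
wrist_force: [0.3, -0.4, 0.4]
width: 0.866
```

Run:
```python
from h import *
a=read_camera("scene")[:,:,::-1];b=read_camera("top")[:,:,::-1]
s=read_state();print(s['tool_pos'],s['wrist_force'])
A=cv2.resize(np.ascontiguousarray(a[180:285,240:350]),None,fx=5.5,fy=5.5,interpolation=cv2.INTER_CUBIC)
cv2.imwrite("pics/s1.png",A);cv2.imwrite("pics/t1full.png",b)
```

```text
[ 0.57845438 -0.0342505   0.0908874 ] [-0.48874343 -0.10291257 -0.40205147]
```

View pics/s1.png

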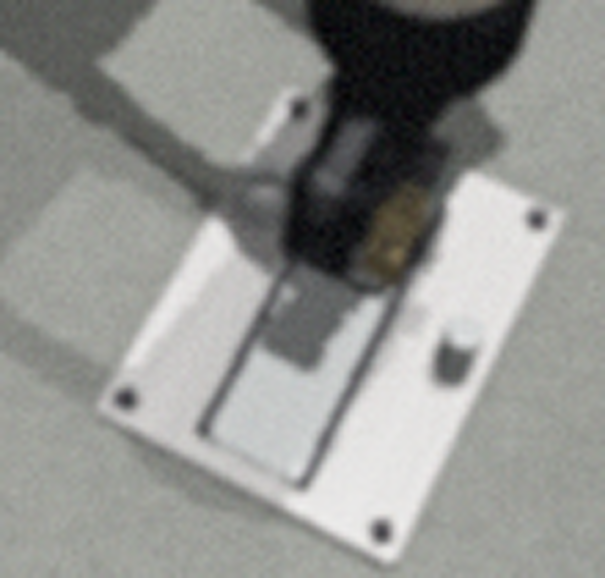

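Run:
```python
from h import *
# outer edge of finger B bottom, expected y
for z in(.085,.09,.095,.1,.105): print(z,[((px("scene",[x,y,z])-[240,180])*5.5).round(0).tolist() for x in(.567,.589) for y in(-.0855,-.0713)], [ray("scene",240+u/5.5,180+v/5.5,z).round(4).tolist() for u,v in((290,262),(360,285))])
```

```text
0.085 [[281.0, 285.0], [299.0, 257.0], [331.0, 312.0], [348.0, 284.0]] [[0.5653, -0.0751, 0.085], [0.593, -0.0693, 0.085]]
0.09 [[282.0, 279.0], [300.0, 251.0], [332.0, 307.0], [350.0, 278.0]] [[0.5662, -0.0775, 0.09], [0.5937, -0.0717, 0.09]]
0.095 [[283.0, 273.0], [301.0, 245.0], [333.0, 301.0], [351.0, 272.0]] [[0.5671, -0.0799, 0.095], [0.5944, -0.0741, 0.095]]
0.1 [[283.0, 267.0], [302.0, 239.0], [334.0, 295.0], [352.0, 267.0]] [[0.568, -0.0823, 0.1], [0.5951, -0.0766, 0.1]]
0.105 [[284.0, 261.0], [303.0, 233.0], [336.0, 289.0], [354.0, 261.0]] [[0.5689, -0.0846, 0.105], [0.5959, -0.079, 0.105]]
```

{"api": "play_rows", "payload": {
  "motion": [
    [-0.003,0,0.02,0,74],
    [0,0,0.012,0,74],
    [0,0,0,0,74],
    [0,0,0,0,74]
  ]
}}

```text
time: 3.7
tool_pos: [0.575, -0.0343, 0.058]
tcp_rot: [3.14, 0.09, 0.002]
wrist_force: [-0.4, 0.0, 0.3]
width: 0.868
```

{"api": "play_rows", "payload": {
  "motion": [
    [0,0,0.003,0,74],
    [0,0,0,0,74],
    [0,0,0,0,74]
  ]
}}

```text
time: 4.08
tool_pos: [0.5743, -0.0343, 0.0544]
tcp_rot: [3.14, 0.09, 0.0]
wrist_force: [0.0, 0.4, -0.7]
width: 0.869
```

{"api": "play_rows", "payload": {
  "motion": [
    [0,0,0.003,0,74],
    [0,0,0,0,74],
    [0,0,0,0,74]
  ]
}}

```text
time: 4.45
tool_pos: [0.5742, -0.0343, 0.0512]
tcp_rot: [-3.14, -0.09, 0.0]
wrist_force: [0.4, 0.2, -1.1]
width: 0.866
```

{"api": "play_rows", "payload": {
  "motion": [
    [0,0,0.003,0,74],
    [0,0,0,0,74],
    [0,0,0,0,74]
  ]
}}

```text
time: 4.82
tool_pos: [0.5742, -0.0343, 0.0482]
tcp_rot: [3.14, 0.09, -0.0]
wrist_force: [-0.2, -0.2, -0.3]
width: 0.868
```

{"api": "play_rows", "payload": {
  "motion": [
    [0,0,0.003,0,74],
    [0,0,0,0,74],
    [0,0,0,0,74]
  ]
}}

```text
time: 5.2
tool_pos: [0.5742, -0.0343, 0.0452]
tcp_rot: [-3.14, -0.09, 0.0]
wrist_force: [-0.0, -0.3, 1.0]
width: 0.869
```

{"api": "play_rows", "payload": {
  "motion": [
    [0,0,0.002,0,74],
    [0,0,0,0,74],
    [0,0,0,0,74]
  ]
}}

```text
time: 5.58
tool_pos: [0.5743, -0.0343, 0.0433]
tcp_rot: [-3.14, -0.09, -0.0]
wrist_force: [0.1, -0.7, 1.1]
width: 0.864
```

{"api": "play_rows", "payload": {
  "motion": [
    [0,0,0.002,0,74],
    [0,0,0,0,74],
    [0,0,0,0,74]
  ]
}}

```text
time: 5.95
tool_pos: [0.5744, -0.0343, 0.0413]
tcp_rot: [3.14, 0.09, 0.0]
wrist_force: [-0.0, -0.6, 0.5]
width: 0.866
```

Run:
```python
from h import *
F=[];
for i in range(4): read_camera("top"); s=read_state();F.append(np.r_[s['wrist_force'],s['torque']])
print(s['time'],s['tool_pos'],np.mean(F,0).round(3))
```

```text
6.15 [ 0.57438128 -0.03428602  0.04132759] [ 1.127 -0.005  1.11   0.054 -0.057 -0.026]
```

{"api": "play_rows", "payload": {
  "motion": [
    [0,0,0.002,0,74],
    [0,0,0,0,74],
    [0,0,0,0,74]
  ]
}}

```text
time: 6.52
tool_pos: [0.5744, -0.0345, 0.0394]
tcp_rot: [3.14, 0.09, 0.0]
wrist_force: [-0.8, -0.5, 2.6]
width: 0.867
```

```bash
cat > f.py <<'E'
from h import *
F=[]
for i in range(8): im=read_camera("top"); s=read_state();F.append(np.r_[s['wrist_force'],s['torque']])
print(s['time'],s['tool_pos'].round(4),np.mean(F,0).round(3),np.std(F,0).round(3))
E
python3 f.py
```

```text
6.925 [ 0.5744 -0.0345  0.0394] [-0.055 -1.732  2.873 -0.161 -0.02   0.009] [0.245 0.439 0.358 0.052 0.03  0.031]
```

Run:
```python
from h import *
a=read_camera("scene")[:,:,::-1];b=read_camera("top")[:,:,::-1]
A=cv2.resize(np.ascontiguousarray(a[185:285,245:345]),None,fx=4,fy=4,interpolation=cv2.INTER_CUBIC)
B=cv2.resize(np.ascontiguousarray(b[115:190,225:325]),None,fx=4,fy=4,interpolation=cv2.INTER_CUBIC)
B=cv2.copyMakeBorder(B,0,100,0,0,cv2.BORDER_CONSTANT)
cv2.imwrite("pics/s2.png",np.hstack([A,B]))
```

```text
(no output)
```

View pics/s2.png

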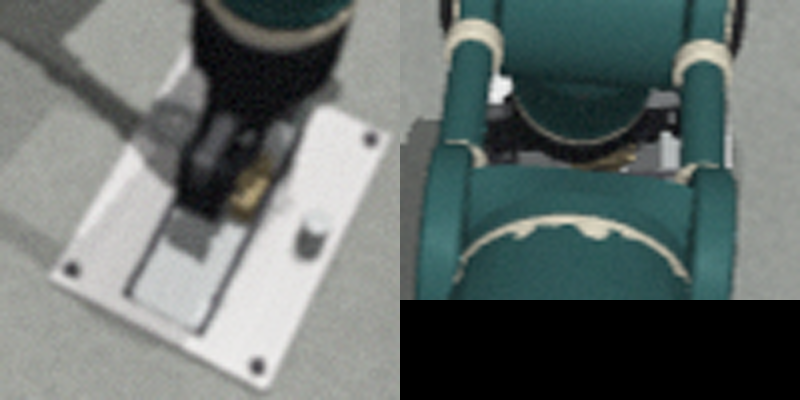

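The block has come out about 20 mm and rests on the downhill finger: its lower corner moved from scene (312,232) to (307,239). I'll press the pad 4 mm further for margin.

{"api": "play_rows", "payload": {
  "motion": [
    [0,0,0.002,0,74],
    [0,0,0.002,0,74],
    [0,0,0,0,74],
    [0,0,0,0,74]
  ]
}}

```text
time: 7.52
tool_pos: [0.5744, -0.0344, 0.0353]
tcp_rot: [3.14, 0.09, 0.0]
wrist_force: [-0.0, -3.3, 3.9]
width: 0.869
```

```bash
python3 f.py
python3 - <<'E'
from h import *
a=np.mean([read_camera("scene") for _ in range(6)],0).astype(np.uint8)[:,:,::-1]
A=cv2.resize(np.ascontiguousarray(a[200:255,270:340]),None,fx=10,fy=10,interpolation=cv2.INTER_CUBIC)
A=cv2.convertScaleAbs(A,alpha=1.4,beta=15)
# expected block outline for slide x=4..6 standing flat (blue), nest origin (.576,-.039)
d=np.array([.0557,-.9984,0]);l=np.array([.9984,.0557,0]);c,s=np.cos(.2094),np.sin(.2094)
ex=d*c+np.array([0,0,-s]);ez=d*s+np.array([0,0,c]);o=np.array([.5775,-.039,.034])
print("front top nest x at x=4:",(ex*20+ez*40)@d)
def P(x,y,z): u=(px("scene",o+(ex*x-l*y+ez*z)/1000)-[270,200]+.5)*10-.5; return tuple(int(v) for v in u)
x=6
for q in [[(x+16,-20,0),(x+16,20,0),(x+16,20,40),(x+16,-20,40)],[(x-16,20,0),(x+16,20,0),(x+16,20,40),(x-16,20,40)],[(x-16,-20,0),(x+16,-20,0),(x+16,-20,40),(x-16,-20,40)]]:
    cv2.polylines(A,[np.array([P(*k) for k in q])],True,(255,100,0),1)
cv2.imwrite("pics/s3.png",A)
E
```

```text
7.925 [ 0.5744 -0.0344  0.0354] [ 0.475 -3.941  3.269 -0.465 -0.065 -0.026] [0.638 0.401 0.337 0.063 0.017 0.024]
front top nest x at x=4: 27.875391024895233
```

View pics/s3.png

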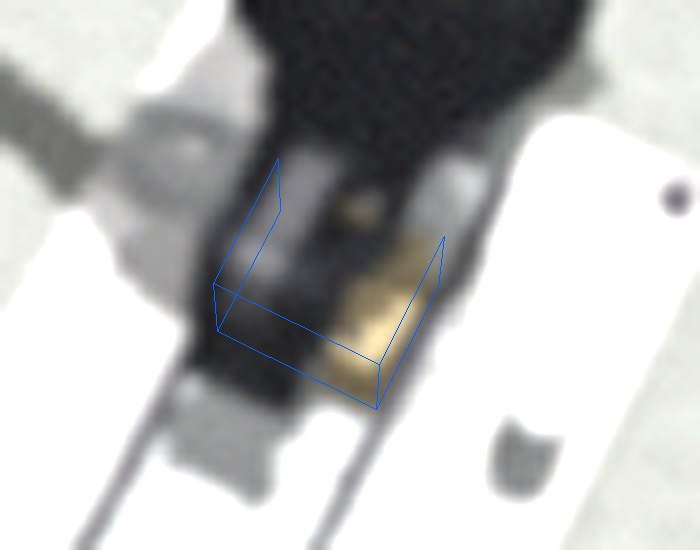

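The block looks flat against the drawn outline, but the side force rose to 3.9 N, more than the block's weight alone would give. The kick spring may still be pushing. I'll ease the fingers 2 mm downhill and see if the force drops.

{"api": "play_rows", "payload": {
  "motion": [
    [0,0.001,0,0,74],
    [0,0.001,0,0,74],
    [0,0,0,0,74],
    [0,0,0,0,74]
  ]
}}

```text
time: 8.72
tool_pos: [0.5741, -0.0358, 0.0351]
tcp_rot: [-3.14, -0.09, 0.001]
wrist_force: [-0.2, 2.4, 3.1]
width: 0.867
```

```bash
python3 f.py
```

```text
9.125 [ 0.5741 -0.0362  0.0352] [0.153 2.397 3.414 0.557 0.022 0.008] [0.737 0.669 0.416 0.038 0.052 0.028]
```

The side force flipped to +2.4 N, so it is friction at the pad (about ±3 N) around the block's own push of about 0.75 N. The spring is not the cause. The vertical force doesn't tell me the pad depth clearly, so I'll press on in small steps until the bottom stop shows.

{"api": "play_rows", "payload": {
  "motion": [
    [0,0,0.002,0,74],
    [0,0,0,0,74],
    [0,0,0,0,74]
  ]
}}

```text
time: 9.5
tool_pos: [0.5742, -0.0363, 0.0332]
tcp_rot: [-3.14, -0.09, 0.001]
wrist_force: [-0.4, 2.0, 4.6]
width: 0.865
```

```bash
python3 f.py
```

```text
9.9 [ 0.5742 -0.0363  0.0332] [-1.04   1.728  3.936  0.552  0.169  0.033] [0.575 0.405 0.509 0.026 0.041 0.024]
```

{"api": "play_rows", "payload": {
  "motion": [
    [0,0,0.0015,0,74],
    [0,0,0,0,74],
    [0,0,0,0,74]
  ]
}}

```text
time: 10.28
tool_pos: [0.5742, -0.0363, 0.0317]
tcp_rot: [3.14, 0.09, -0.001]
wrist_force: [-1.7, 0.6, 3.8]
width: 0.868
```

```bash
python3 f.py
```

```text
10.675 [ 0.5742 -0.0363  0.0317] [-1.937  1.757  4.207  0.496  0.326  0.075] [0.316 0.501 0.419 0.023 0.037 0.023]
```

{"api": "play_rows", "payload": {
  "motion": [
    [0,0,-0.0015,0,74],
    [0,0,0,0,74],
    [0,0,0,0,74],
    [0,0,0,0,74],
    [0,0,0,0,74]
  ]
}}

```text
time: 11.3
tool_pos: [0.5743, -0.0363, 0.0332]
tcp_rot: [3.14, 0.09, -0.0]
wrist_force: [-3.9, 1.2, 4.1]
width: 0.87
```

```bash
python3 f.py
python3 - <<'E'
from h import *
a=np.mean([read_camera("scene") for _ in range(6)],0).astype(np.uint8)[:,:,::-1]
A=cv2.resize(np.ascontiguousarray(a[200:255,270:340]),None,fx=11,fy=10.9,interpolation=cv2.INTER_CUBIC)
A=cv2.convertScaleAbs(A,alpha=1.3,beta=35)
cv2.imwrite("pics/s4.png",A)
E
```

```text
11.7 [ 0.5743 -0.0363  0.0332] [-2.54   1.359  4.323  0.365  0.444  0.089] [0.552 0.436 0.424 0.024 0.036 0.032]
```

View pics/s4.png

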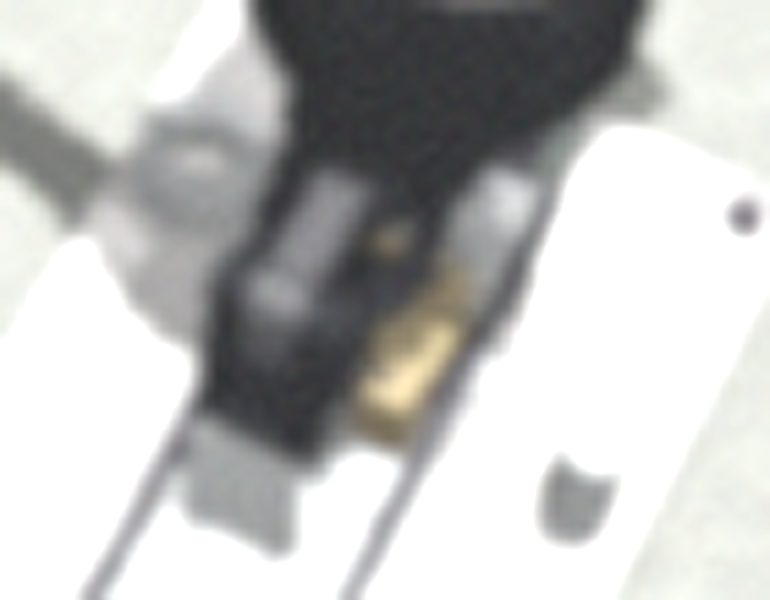

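The picture shows the block standing on the slide against the downhill finger, with its lower front corner near (307,240). The dowel has not moved. One last check that everything is at rest, then I'll hand in.

Run:
```python
from h import *
def cen():
    a=np.mean([read_camera("scene") for _ in range(8)],0).astype(np.uint8)[200:255,290:330]
    h=cv2.cvtColor(a,cv2.COLOR_RGB2HSV);m=(h[:,:,1]>70)&(h[:,:,2]>80)&(h[:,:,0]<35);y,x=np.nonzero(m);return x.mean()+290,y.mean()+200,m.sum()
for i in range(3):
    c=cen();s=read_state();print(s['time'],np.round(c,2),s['tool_pos'].round(4),s['wrist_force'].round(1),s['width'])
c=ray("scene",306.8,240.4,.029);print("corner",c.round(4),"nest x",(c[:2]-[.5775,-.039])@[.0557,-.9984])
```

```text
12.4 [307.4  232.54  50.  ] [ 0.5743 -0.0363  0.0333] [-2.8  0.2  4.2] 0.8684278037117464
12.8 [307.38 232.5   50.  ] [ 0.5743 -0.0363  0.0332] [-2.9  0.8  4.9] 0.8678037101696128
13.2 [307.27 232.75  51.  ] [ 0.5743 -0.0363  0.0332] [-3.2  0.3  5. ] 0.867273508290482
corner [ 0.5977 -0.0595  0.029 ] nest x 0.021627299984037184
```

```bash
python3 -c "
from workcell import *
print(finish_job()); s=read_state(); print(s['time'],s['tool_pos'],s['wrist_force'])"
```

```text
the job is handed in; nothing more can be done
None
the job is handed in; nothing more can be done
```

I handed the job in at about 13 s, still holding: one finger keeps the pad of the smaller nest down, and the other has the block trapped on the slide. `finish_job()` gave no verdict.

**What I did:** I straddled the nest at a 74 mm opening with the downhill finger already in the block's path. I then pressed the pad in small steps until the block popped out onto that finger, eased the fingers 2 mm downhill and pressed a little deeper.

**Last checks:**
- **Block:** it was at rest, moving less than 0.3 px over 0.8 s. Its centre was about 6 mm downhill of the gate, and it looked flat on the slide.
- **Pad:** vertical force was 4–5 N, close to what the spring should give. I estimate about 10 mm down, but I never felt the bottom stop, so the depth is inferred.
- **Bystanders:** the dowel and collar did not visibly move. I took no final picture of the other five, but the arm did not go near them.

**What did not agree:**
- The two cameras placed the nest about 4 mm apart, so I used a middle value.
- Pad friction of up to about 3 N hid the block's own light push, so finger contact is judged from the picture and the slope.
- The sideways force crept from about -1 to -3 N while the arm stood still. I did not find the cause.

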